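# Gauge two brass guitar slides and sort them by fit

## Robot

A 7-joint arm with a two-finger parallel gripper is mounted at the origin on the work surface. World frame = base frame: x ahead of the robot, y to its left, z up, the work surface at z = 0. Lengths are in m, angles in rad, forces in N, time in s.
With the tool pointing down it reaches from about 0.4 to 0.85 m from the base axis. Payload 10.4 kg.
Tool frame: the origin (TCP) lies between the finger pads; the fingertips stand 11 mm ahead of it and the grasp point (between the pads) lies 8 mm behind it; z points along the fingers, y is the line along which they close (so a half turn about z gives the same grasp; the last joint's range is limited). The gripper opens to 87 mm and grips with 3 to 60 N. Pads are 19 mm wide; open, the fingers measure 117 mm over their backs; the gripper's body (75 mm by 190 mm) begins 51 mm behind the grasp point.
Start: joints at [-1.318, 0.332, -0.065, 1.46, 0.022, 1.35, -0.088], TCP at [0.17, 0.601, 0.234] pointing down, gripper open.
Joint ranges: [-2.6, 2.6], [-0.5, 2.12], [-1.47, 1.34], [0.16, 2.42], [-1.27, 4.41], [0.06, 2.06], [-2.6, 2.6]. Speed limits (rad/s): [2.22, 2.22, 2.79, 2.79, 3.14, 3.14, 3.14].

## Interface

Orientations are given as a unit quaternion [x, y, z, w].
In Python, from plant import bot gives the robot as it stands.
- The arm moves only by the tool send_rows, never from a script. Its argument "rows" is a list of rows, each a list of 6 numbers: the shift along the tool's x, y, z in mm, then the turn, a rotation vector about the tool's x, y, z in degrees. A call has 1 to 20 rows; each row shifts and turns the commanded pose from where the row before left it, along the tool's axes as they then stand; what a row does not reach is not made up. A row lasts 1/8 s, in which the tool goes at most 62.5 mm and 10.7 degrees, less where a joint would pass 70% of its speed; a pose out of reach is approached as far as the arm can. A call is refused whole if a number of a shift passes 62.5 or a number of a turn 10.7, either way. A call with a gripper value outside its range is refused whole. "fingers" is the opening, from -1 (shut) to 1 (fully open), set as the call begins (left out, the last holds). The fingers move at their own pace and stop on an object; "grip_force" is the grip in N (left out, the last holds). Time passes only in rows, so rows that do not move let the fingers close. It gives the time, the measured TCP pose, the force, the opening and the grip force at its end, in the units of the state.
- bot.sense(): the state, without advancing time (a new reading comes with each control period).
- bot.capture(name): name is "scene" or "top" or "wrist"; returns (picture, depth): 384x512x3 uint8, red, green, blue; 384x512 float32, m along the optical axis (not along the pixel's ray), 0 where there is no reading.
- bot.get_calibration(name): a dict with "mtx" (3x3 intrinsics, pixels), "extrinsics" (4x4, takes a point from world to camera coordinates). Camera axes: x right, y down, z forward; pixel columns grow to the right and rows downward; lengths in m; the calibration is good to about 2 mm. The wrist camera is an equidistant fisheye: a pixel r from the principal point sees the ray r / f radians off the axis. A picture is of the moment at which its call begins: read the wrist's pose just before it. get_calibration takes no time and is no camera call; for the wrist camera it gives the pose at the moment of the call.
- bot.close_job(): hands the job in; it is judged then, once.
The state is a dict: "time_s": time; "joints": joint angles; "joint_velocities": joint speeds; "joint_torque": joint torques, N m; "tcp_pos": TCP position; "ee_rot": TCP orientation; "ft_force": force on the tool from outside, world axes, zero at the start; "ft_torque": the same for the moment, N m; "gripper_width": finger opening in m; "finger_force": force on a finger pad.
Only numpy, scipy, OpenCV 4.12 (cv2) and the standard library are available. Lean on these libraries where they do the work, as an engineer would, in place of code of your own. Each camera call takes 0.05 s, during which the arm holds its last target. There are 200 camera calls.

## Task

Two newly bored brass guitar slides stand in the black tray: try each in turn on the stepped gauge pin, lowering it over the pin as far as it will go without forcing it, and sort it before trying the next. If it goes all the way down onto the blue base, stand it upright in the green tray; if it stops on the step, stand it upright in the red tray. Leave the two slides on the cork pad and everything else as they are.

Things in the scene. Friction and masses are not known exactly. Their poses are not given: they have to be found in the camera images.
- slide_a: plain brass guitar slide (straight tube), outside diameter 30 mm, length 70 mm, 0.14 to 0.23 kg, standing on end. All four are alike outside; the bore right through is either 24 or 19 mm. Origin: centre of the lower end; z up along the tube. Two of the four, drawn at random, start in the black tray, the other two on the cork pad.
- slide_b: plain brass guitar slide (straight tube), outside diameter 30 mm, length 70 mm, 0.14 to 0.23 kg, standing on end. All four are alike outside; the bore right through is either 24 or 19 mm. Origin: centre of the lower end; z up along the tube. Two of the four, drawn at random, start in the black tray, the other two on the cork pad.
- slide_c: plain brass guitar slide (straight tube), outside diameter 30 mm, length 70 mm, 0.14 to 0.23 kg, standing on end. All four are alike outside; the bore right through is either 24 or 19 mm. Origin: centre of the lower end; z up along the tube. Two of the four, drawn at random, start in the black tray, the other two on the cork pad.
- slide_d: plain brass guitar slide (straight tube), outside diameter 30 mm, length 70 mm, 0.14 to 0.23 kg, standing on end. All four are alike outside; the bore right through is either 24 or 19 mm. Origin: centre of the lower end; z up along the tube. Two of the four, drawn at random, start in the black tray, the other two on the cork pad.
- gauge: stepped plug gauge, fixed upright: blue round base, 84 mm across, 18 mm thick; a bright steel pin, diameter 21 mm, 35 mm long, upper edge bevelled 2 mm; above it a dark pilot, diameter 15 mm, 25 mm long; top at 78 mm. A 24 mm bore goes down onto the base; a 19 mm bore stops rigidly at the step, lower end about 52 mm above the bench. Origin: underside centre; z up along the pin.
- gauge_seat (a point): centre of the base's upper face, 18 mm above the bench: where a slide that fits comes to rest
- gauge_step (a point): centre of the step, 53 mm above the bench: where a slide that does not fit is stopped (1 to 2 mm lower, on the bevel)
- black_tray: black tray of plastic, 130 x 170 mm outside, walls 5 mm thick and 25 mm high, floor 5 mm thick; fixed to the bench. Origin: underside centre; x along the 130 mm side, y along the 170 mm side. At the start two slides stand on its floor, about 38 mm either side of its centre along y.
- green_tray: green tray of plastic, 130 x 170 mm outside, walls 5 mm thick and 25 mm high, floor 5 mm thick; fixed to the bench. Origin: underside centre; x along the 130 mm side, y along the 170 mm side. Empty at the start; for the slides that go down onto the gauge's base. It has room for two, side by side along y.
- red_tray: red tray of plastic, 130 x 170 mm outside, walls 5 mm thick and 25 mm high, floor 5 mm thick; fixed to the bench. Origin: underside centre; x along the 130 mm side, y along the 170 mm side. Empty at the start; for the slides that stop on the gauge's step. It has room for two, side by side along y.
- cork_pad: flat cork pad, 100 x 170 x 5 mm, fixed; the two slides standing on it, about 38 mm either side of its centre along y, are another job: leave them. Origin: underside centre.
- pickup_box: clear plastic box, 90 x 130 x 30 mm, with foam and brass guitar parts in it; leave it. Origin: underside centre.
- screwdriver: screwdriver with a black handle, 160 mm long, lying at the right; leave it. Origin: underside centre.
- oil_bottle: amber oil bottle, 44 mm across, 100 mm high, at the right; leave it. Origin: underside centre.
- brush: brush, 140 mm long, lying at the left; leave it. Origin: underside centre.
Mind the look-alikes: they are no part of the job. Several things have the shape of the cork_pad; the one meant has the colours described above.

How it is judged:
On the way, in this order (a step that is already met when the one before it is completed fails the run):
1. a first slide has been lowered over the gauge pin until it stopped: on the base if it fits, on the step if not (((horizontal distance between slide_a and gauge below 0.005 m and angle between slide_a's own z axis and vertical below 0.12 rad and contact force between slide_a and gauge above 0.3 N and z of slide_a in the frame of gauge below 0.022 m) or (horizontal distance between slide_b and gauge below 0.005 m and angle between slide_b's own z axis and vertical below 0.12 rad and contact force between slide_b and gauge above 0.3 N and z of slide_b in the frame of gauge between 0.046 and 0.055 m) or (horizontal distance between slide_c and gauge below 0.005 m and angle between slide_c's own z axis and vertical below 0.12 rad and contact force between slide_c and gauge above 0.3 N and z of slide_c in the frame of gauge between 0.046 and 0.055 m) or (horizontal distance between slide_d and gauge below 0.005 m and angle between slide_d's own z axis and vertical below 0.12 rad and contact force between slide_d and gauge above 0.3 N and z of slide_d in the frame of gauge below 0.022 m))), for 0.1 s.
2. that slide stands in the tray for its result: green if it went down to the base, red if it stopped on the step (((x of slide_a in the frame of green_tray between -0.047 and 0.047 m and y of slide_a in the frame of green_tray between -0.067 and 0.067 m and z of slide_a in the frame of green_tray below 0.009 m and angle between slide_a's own z axis and vertical below 0.12 rad and contact force between slide_a and the fingers below 0.1 N) or (x of slide_b in the frame of red_tray between -0.047 and 0.047 m and y of slide_b in the frame of red_tray between -0.067 and 0.067 m and z of slide_b in the frame of red_tray below 0.009 m and angle between slide_b's own z axis and vertical below 0.12 rad and contact force between slide_b and the fingers below 0.1 N) or (x of slide_c in the frame of red_tray between -0.047 and 0.047 m and y of slide_c in the frame of red_tray between -0.067 and 0.067 m and z of slide_c in the frame of red_tray below 0.009 m and angle between slide_c's own z axis and vertical below 0.12 rad and contact force between slide_c and the fingers below 0.1 N) or (x of slide_d in the frame of green_tray between -0.047 and 0.047 m and y of slide_d in the frame of green_tray between -0.067 and 0.067 m and z of slide_d in the frame of green_tray below 0.009 m and angle between slide_d's own z axis and vertical below 0.12 rad and contact force between slide_d and the fingers below 0.1 N))), for 0.1 s.
3. with the first one sorted, a second slide has been lowered over the gauge pin until it stopped (((horizontal distance between slide_a and gauge below 0.005 m and angle between slide_a's own z axis and vertical below 0.12 rad and contact force between slide_a and gauge above 0.3 N and z of slide_a in the frame of gauge below 0.022 m) or (horizontal distance between slide_b and gauge below 0.005 m and angle between slide_b's own z axis and vertical below 0.12 rad and contact force between slide_b and gauge above 0.3 N and z of slide_b in the frame of gauge between 0.046 and 0.055 m) or (horizontal distance between slide_c and gauge below 0.005 m and angle between slide_c's own z axis and vertical below 0.12 rad and contact force between slide_c and gauge above 0.3 N and z of slide_c in the frame of gauge between 0.046 and 0.055 m) or (horizontal distance between slide_d and gauge below 0.005 m and angle between slide_d's own z axis and vertical below 0.12 rad and contact force between slide_d and gauge above 0.3 N and z of slide_d in the frame of gauge below 0.022 m)) and ((x of slide_a in the frame of green_tray between -0.047 and 0.047 m and y of slide_a in the frame of green_tray between -0.067 and 0.067 m and z of slide_a in the frame of green_tray below 0.009 m and angle between slide_a's own z axis and vertical below 0.12 rad and contact force between slide_a and the fingers below 0.1 N) or (x of slide_b in the frame of red_tray between -0.047 and 0.047 m and y of slide_b in the frame of red_tray between -0.067 and 0.067 m and z of slide_b in the frame of red_tray below 0.009 m and angle between slide_b's own z axis and vertical below 0.12 rad and contact force between slide_b and the fingers below 0.1 N) or (x of slide_c in the frame of red_tray between -0.047 and 0.047 m and y of slide_c in the frame of red_tray between -0.067 and 0.067 m and z of slide_c in the frame of red_tray below 0.009 m and angle between slide_c's own z axis and vertical below 0.12 rad and contact force between slide_c and the fingers below 0.1 N) or (x of slide_d in the frame of green_tray between -0.047 and 0.047 m and y of slide_d in the frame of green_tray between -0.067 and 0.067 m and z of slide_d in the frame of green_tray below 0.009 m and angle between slide_d's own z axis and vertical below 0.12 rad and contact force between slide_d and the fingers below 0.1 N))), for 0.1 s.
At the end, for the whole second after the job is handed in: Both slides from the black tray stand upright (within 7 degrees), released and at rest on the floor of the tray for their result (24 mm bore: green, 19 mm bore: red); the two slides on the cork pad stand where they were (within 15 mm) (((x of slide_a in the frame of green_tray between -0.047 and 0.047 m and y of slide_a in the frame of green_tray between -0.067 and 0.067 m and z of slide_a in the frame of green_tray below 0.009 m and angle between slide_a's own z axis and vertical below 0.12 rad and contact force between slide_a and the fingers below 0.1 N) or (horizontal distance between slide_a and cork_pad below 0.085 m and distance of slide_a from where it was at the start of the episode below 0.015 m and angle between slide_a's own z axis and vertical below 0.12 rad)) and linear speed of each of slide_a, slide_b, slide_c, slide_d below 0.02 m/s and ((x of slide_b in the frame of red_tray between -0.047 and 0.047 m and y of slide_b in the frame of red_tray between -0.067 and 0.067 m and z of slide_b in the frame of red_tray below 0.009 m and angle between slide_b's own z axis and vertical below 0.12 rad and contact force between slide_b and the fingers below 0.1 N) or (horizontal distance between slide_b and cork_pad below 0.085 m and distance of slide_b from where it was at the start of the episode below 0.015 m and angle between slide_b's own z axis and vertical below 0.12 rad)) and ((x of slide_c in the frame of red_tray between -0.047 and 0.047 m and y of slide_c in the frame of red_tray between -0.067 and 0.067 m and z of slide_c in the frame of red_tray below 0.009 m and angle between slide_c's own z axis and vertical below 0.12 rad and contact force between slide_c and the fingers below 0.1 N) or (horizontal distance between slide_c and cork_pad below 0.085 m and distance of slide_c from where it was at the start of the episode below 0.015 m and angle between slide_c's own z axis and vertical below 0.12 rad)) and ((x of slide_d in the frame of green_tray between -0.047 and 0.047 m and y of slide_d in the frame of green_tray between -0.067 and 0.067 m and z of slide_d in the frame of green_tray below 0.009 m and angle between slide_d's own z axis and vertical below 0.12 rad and contact force between slide_d and the fingers below 0.1 N) or (horizontal distance between slide_d and cork_pad below 0.085 m and distance of slide_d from where it was at the start of the episode below 0.015 m and angle between slide_d's own z axis and vertical below 0.12 rad))); the robot touches nothing.
It fails at once if a slide is forced onto the gauge (over 40 N) (contact force between any of slide_a, slide_b, slide_c, slide_d and gauge above 40 N).
It fails at once if a bystander is disturbed (moved over 30 mm) (distance of any of pickup_box, screwdriver, oil_bottle, brush from where it was at the start of the episode above 0.03 m).
It also fails if it takes over 70 s, if anything falls off the work surface, if the arm or the gripper's body presses on something with over 40 N, if the wrist force passes 120 N, or if a joint passes its speed limit or range.

## Working session

There is one attempt and no reset: what is moved stays moved. The work goes in short steps, Python scripts to look and compute and a tool call to move; the robot and the scene stay as the last step left them, time stands still between calls to the robot, and variables do not carry over. Pictures are saved under pics/ and viewed, at most 10 in all, crops included, and the job is handed in when it is done.

Besides the shell and the picture viewer there is one more tool, called in YAML: its name, and indented under it one key for each argument. send_rows: Moves the arm, as the interface text tells. Its arguments: {"type":"object","properties":{"rows":{"type":"array"},"fingers":{"type":"number"},"grip_force":{"type":"number"}},"required":["rows"]}

```bash
mkdir -p pics; python3 - <<'E'
from plant import bot
import cv2,numpy as np
s=bot.sense();print({k:np.round(s[k],3) for k in s})
for n in ["scene","top"]:
    p,d=bot.capture(n);cv2.imwrite(f"pics/{n}0.png",p[:,:,::-1]);np.savez(f"{n}0.npz",p=p,d=d,**bot.get_calibration(n))
    c=bot.get_calibration(n);print(n,np.round(c["mtx"],2).tolist(),np.round(c["extrinsics"],3).tolist())
E
```

```text
{'time_s': np.float64(0.0), 'joints': array([-1.318,  0.333, -0.065,  1.461,  0.022,  1.35 , -0.088]), 'joint_velocities': array([ 0.   , -0.001,  0.   , -0.   ,  0.   ,  0.   ,  0.001]), 'joint_torque': array([-0.0000e+00, -6.2325e+01,  2.5000e-02, -3.8992e+01, -6.1000e-02,
        3.9000e-02,  0.0000e+00]), 'tcp_pos': array([0.17 , 0.601, 0.233]), 'ee_rot': array([ 0.137,  0.991, -0.001, -0.   ]), 'ft_force': array([ 0.069, -1.225,  0.079]), 'ft_torque': array([-0.015,  0.011, -0.038]), 'finger_force': np.float64(0.0), 'gripper_width': np.float64(0.087)}
scene [[453.12, 0.0, 265.95], [0.0, 453.12, 188.48], [0.0, 0.0, 1.0]] [[-0.628, 0.778, 0.006, 0.307], [0.619, 0.504, -0.603, -0.256], [-0.472, -0.375, -0.798, 1.532], [0.0, 0.0, 0.0, 1.0]]
top [[383.38, 0.0, 255.43], [0.0, 383.38, 190.02], [0.0, 0.0, 1.0]] [[-0.008, -1.0, 0.006, -0.001], [-0.985, 0.007, -0.17, 0.481], [0.17, -0.007, -0.985, 1.177], [0.0, 0.0, 0.0, 1.0]]
```

View pics/top0.png

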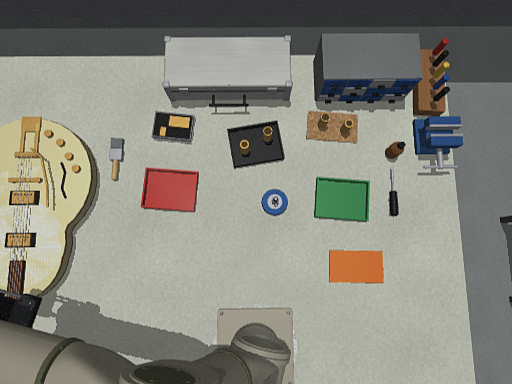

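View pics/scene0.png

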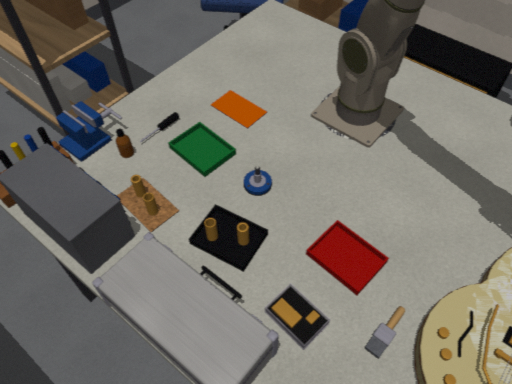

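The top view shows the gauge at (275,202) and the black tray slides at (244,147) and (267,134). The red tray is at (170,190), the green tray at (342,199), and the cork slides at (325,118) and (348,125). Next I measure these positions.

```bash
cat > h.py <<'E'
import numpy as np,cv2
def load(n):
    f=np.load(n+"0.npz");return f["p"],f["d"],f["mtx"],f["extrinsics"]
def world(d,K,E):
    v,u=np.mgrid[:d.shape[0],:d.shape[1]]
    c=np.stack([(u-K[0,2])/K[0,0]*d,(v-K[1,2])/K[1,1]*d,d],-1)
    return (c-E[:3,3])@E[:3,:3]
def plane(uv,z,K,E):
    "pixel -> world point at height z"
    r=E[:3,:3].T@np.array([(uv[0]-K[0,2])/K[0,0],(uv[1]-K[1,2])/K[1,1],1]);o=-E[:3,:3].T@E[:3,3]
    return o+r*(z-o[2])/r[2]
E
python3 - <<'E'
from h import *
for n in ["top","scene"]:
    p,d,K,E=load(n);W=world(d,K,E);h=cv2.cvtColor(p,cv2.COLOR_RGB2HSV).astype(int)
    H,S,V=h[...,0],h[...,1],h[...,2];X,Y,Z=np.moveaxis(W,-1,0)
    ws=(d>0)&(X>.35)&(X<.9)&(abs(Y)<.45)
    print(n)
    def comps(m,a):
        k,l,st,ct=cv2.connectedComponentsWithStats(m.astype(np.uint8))
        return [(l==i,ct[i],st[i,4]) for i in range(1,k) if st[i,4]>=a]
    for nm,m,z,a in [("gauge",(H>100)&(H<125)&(S>130)&(V>60),.018,150),("green",(H>50)&(H<85)&(S>120),None,300),("red",((H<6)|(H>174))&(S>150)&(V>60),None,300),("black",(V<50),None,500)]:
        for q,c,ar in comps(m&ws&(Z<.06),a):
            w=W[q];pts=w[:,:2].astype(np.float32)
            r=cv2.minAreaRect(cv2.convexHull(pts*1000))
            print(nm,c.round(1),ar,"rect mm",np.round(r[0],1),np.round(r[1]),round(r[2],1),"z",np.percentile(w[:,2],[5,50,95]).round(3))
            if z:
                cs=max(cv2.findContours(q.astype(np.uint8),0,1)[0],key=cv2.contourArea)
                e=cv2.fitEllipse(cv2.convexHull(cs)); print("  ellipse",e,plane(e[0],z,K,E).round(4))
    for q,c,ar in comps(ws&(Z>.06)&(Z<.09)&(H>8)&(H<28)&(S>80),15):
        w=W[q];print("brass",c.round(1),ar,np.median(w,0).round(3),(w.min(0).round(3)),w.max(0).round(3))
for n,b in [("top",(215,105,160,115)),("scene",(185,160,110,110))]:
    p=load(n)[0];x,y,w,hh=b
    cv2.imwrite(f"pics/{n}crop.png",cv2.resize(p[y:y+hh,x:x+w,::-1],None,fx=5,fy=5,interpolation=cv2.INTER_CUBIC))
E
```

```text
top
gauge [274.  202.1] 289 rect mm [445.4 -64.9] [78. 79.] 89.4 z [0.014 0.018 0.022]
  ellipse ((274.1634826660156, 201.66998291015625), (24.883930206298828, 25.028640747070312), 81.15217590332031) [ 0.4462 -0.0653  0.018 ]
green [341.6 198.7] 2092 rect mm [ 454.3 -283.3] [170. 130.] 84.9 z [0.002 0.007 0.026]
red [166.9 188.4] 1665 rect mm [489.3 272.9] [171. 130.] 84.9 z [0.003 0.007 0.026]
black [170.5 126.5] 508 rect mm [706.5 270.3] [121.  80.] 83.7 z [0.012 0.017 0.022]
black [257.9 140.3] 514 rect mm [639.1  -6.1] [131. 167.] 9.3 z [0.003 0.018 0.028]
brass [324.7 117.9] 53 [ 0.709 -0.229  0.072] [ 0.694 -0.243  0.06 ] [ 0.725 -0.215  0.081]
brass [348.3 124.1] 64 [ 0.686 -0.304  0.073] [ 0.674 -0.319  0.061] [ 0.704 -0.289  0.079]
brass [267.2 131.7] 48 [ 0.663 -0.043  0.073] [ 0.649 -0.059  0.06 ] [ 0.679 -0.03   0.079]
brass [244.  145.1] 57 [0.62  0.03  0.073] [0.607 0.017 0.06 ] [0.638 0.043 0.082]
brass [393.8 147.9] 53 [ 0.608 -0.445  0.069] [ 0.59  -0.45   0.061] [ 0.626 -0.437  0.087]
scene
gauge [256.9 183.5] 290 rect mm [449.8 -65.1] [82. 76.] 38.6 z [0.012 0.018 
[... 235 characters left out ...]
346.8 256.4] 3078 rect mm [491.8 272.3] [169. 133.] 85.2 z [0.003 0.007 0.026]
black [229.  238.4] 2335 rect mm [642.4  -6.2] [131. 169.] 9.5 z [0.003 0.007 0.026]
black [300.2 315.6] 987 rect mm [700.7 265.7] [122.  80.] 83.0 z [0.013 0.016 0.019]
brass [123.9 140.8] 58 [ 0.614 -0.446  0.068] [ 0.595 -0.45   0.06 ] [ 0.63  -0.438  0.084]
brass [135.8 180. ] 94 [ 0.691 -0.3    0.071] [ 0.677 -0.32   0.06 ] [ 0.706 -0.29   0.081]
brass [147.9 198.1] 92 [ 0.712 -0.23   0.07 ] [ 0.698 -0.247  0.06 ] [ 0.727 -0.215  0.078]
brass [209.3 223.7] 90 [ 0.668 -0.046  0.071] [ 0.652 -0.059  0.06 ] [ 0.682 -0.031  0.079]
brass [241.9 228.2] 101 [0.624 0.029 0.073] [0.609 0.016 0.06 ] [0.64  0.043 0.078]
```

View pics/topcrop.png

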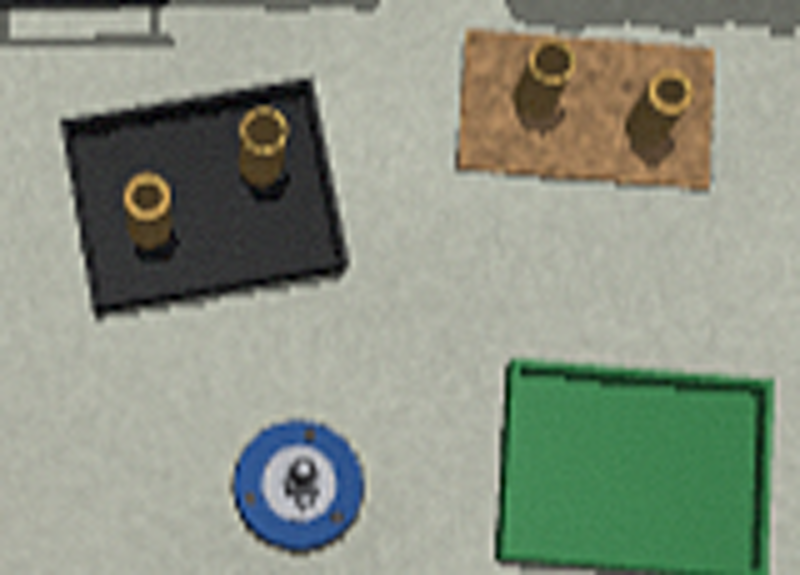

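The crop shows the black-tray slides' rims at crop (148,195) and (265,130), i.e. image (244.6,144) and (268,131). The gauge is at crop (299,485), image (274.8,202). First move: square the tool with the world axes and go above the nearer slide.

send_rows:
  rows:
    - [0, 0, 0, 0, 0, -7.9]
    - [0, 0, 0, 0, 0, -7.9]
    - [-25, -32, 0, 0, 0, 0]
    - [-25, -32, 0, 0, 0, 0]
    - [-25, -32, 0, 0, 0, 0]
    - [-25, -32, 0, 0, 0, 0]
    - [-25, -32, 0, 0, 0, 0]
    - [-25, -32, 0, 0, 0, 0]
    - [-25, -32, 0, 0, 0, 0]
    - [-25, -32, 0, 0, 0, 0]
    - [-25, -32, 0, 0, 0, 0]
    - [-25, -32, 0, 0, 0, 0]
    - [-25, -32, 0, 0, 0, 0]
    - [-25, -32, 0, 0, 0, 0]
    - [-25, -32, 0, 0, 0, 0]
    - [-25, -32, 0, 0, 0, 0]
    - [-25, -32, 0, 0, 0, 0]
    - [-25, -32, 0, 0, 0, 0]
    - [0, 0, 0, 0, 0, 0]
    - [0, 0, 0, 0, 0, 0]
  fingers: 1

```text
time_s: 2.6
tcp_pos: [0.5697, 0.0901, 0.2331]
ee_rot: [-0.0, 1.0, 0.0, -0.0]
ft_force: [0.1, -0.2, 0.8]
gripper_width: 0.0868
finger_force: 0.0
```

```bash
cat >> h.py <<'E'
def wshot(name):
    from plant import bot
    s=bot.sense();c=bot.get_calibration("wrist");p,d=bot.capture("wrist")
    cv2.imwrite(f"pics/{name}.png",p[:,:,::-1]);np.savez(name+"0.npz",p=p,d=d,**c)
    print("t",s["time_s"].round(2),"tcp",s["tcp_pos"].round(4),"q",s["ee_rot"].round(4),"F",s["ft_force"].round(2),"w",s["gripper_width"].round(4))
def fplane(uv,z,K,E):
    "fisheye pixel -> world at height z"
    a=np.array([uv[0]-K[0,2],uv[1]-K[1,2]]);r=np.hypot(*a);t=r/K[0,0]
    v=np.array([*(a/max(r,1e-9)*np.sin(t)),np.cos(t)])
    v=E[:3,:3].T@v;o=-E[:3,:3].T@E[:3,3];return o+v*(z-o[2])/v[2]
def fproj(P,K,E):
    c=E[:3,:3]@np.array(P)+E[:3,3];t=np.arctan2(np.hypot(c[0],c[1]),c[2]);a=c[:2]/np.hypot(c[0],c[1])
    return K[[0,1],[2,2]]+K[0,0]*t*a
E
python3 - <<'E'
from h import *
wshot("w1")
p,d,K,E=load("w1");print(K.round(2).tolist(),(E).round(3).tolist(),"cam",(-E[:3,:3].T@E[:3,3]).round(4))
for P in [(.622,.03,.075),(.6655,-.045,.075),(.449,-.064,.018),(.449,-.064,.078)]:print(P,fproj(P,K,E).round(1))
E
```

```text
Traceback (most recent call last):
  File "h.py", line 16, in wshot
    print("t",s["time_s"].round(2),"tcp",s["tcp_pos"].round(4),"q",s["ee_rot"].round(4),"F",s["ft_force"].round(2),"w",s["gripper_width"].round(4))
              ^^^^^^^^^^^^^^^^^
AttributeError: 'float' object has no attribute 'round'
```

View pics/w1.png

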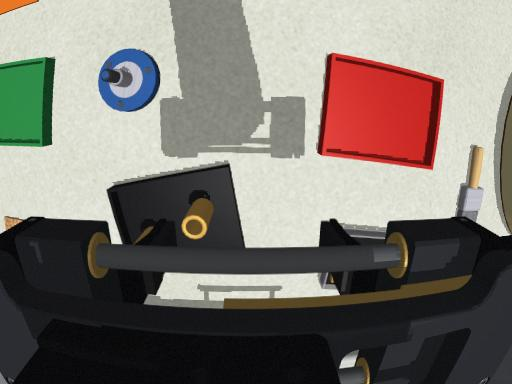

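The wrist view shows the near slide's rim at about (196,226), the gauge base at (128,80), and the red tray centred near (381,112). Now I fit these by code.

```bash
sed -i 's/s\["time_s"\].round(2)/round(s["time_s"],2)/;s/s\["gripper_width"\].round(4)/round(s["gripper_width"],4)/' h.py
python3 - <<'E'
from h import *
wshot("w1")
p,d,K,E=load("w1");print(K.round(2).tolist(),"cam",(-E[:3,:3].T@E[:3,3]).round(4),"axis",E[2,:3].round(3))
print("slide",fplane((196,226),.075,K,E).round(4),"gauge",fplane((128,80),.018,K,E).round(4))
h=cv2.cvtColor(p,cv2.COLOR_RGB2HSV).astype(int);H,S,V=h[...,0],h[...,1],h[...,2]
m=((H>100)&(H<125)&(S>130)&(V>60)).astype(np.uint8);m[:, 200:]=0;m[130:]=0
c=max(cv2.findContours(m,0,1)[0],key=cv2.contourArea)[:,0]
w=np.array([fplane(q,.018,K,E)[:2]*1000 for q in c]).astype(np.float32)
print(len(w),cv2.minEnclosingCircle(w),cv2.fitEllipse(cv2.convexHull(w)))
a=cv2.resize(p[180:250,150:240,::-1],None,fx=5,fy=5,interpolation=cv2.INTER_CUBIC)
b=cv2.resize(p[40:120,85:175,::-1],None,fx=5,fy=5,interpolation=cv2.INTER_CUBIC)
a=np.pad(a,((0,50),(0,0),(0,0)));im=np.hstack([a,b])[:, :];cv2.imwrite("pics/w1c.png",cv2.resize(im,(799,355)))
E
```

```text
t 2.65 tcp [0.5696 0.0906 0.2333] q [-7.e-04  1.e+00  3.e-04 -4.e-04] F [-0.7   0.87  0.39] w 0.0869
[[297.32, 0.0, 247.36], [0.0, 297.32, 191.58], [0.0, 0.0, 1.0]] cam [0.4985 0.0911 0.3844] axis [ 0.262  0.002 -0.965]
slide [0.6229 0.0336 0.075 ] gauge [ 0.4506 -0.0612  0.018 ]
172 ((450.2678527832031, -63.3461799621582), 43.21173095703125) ((449.4872741699219, -63.32819747924805), (81.38400268554688, 86.45892333984375), 164.0681915283203)
```

View pics/w1c.png

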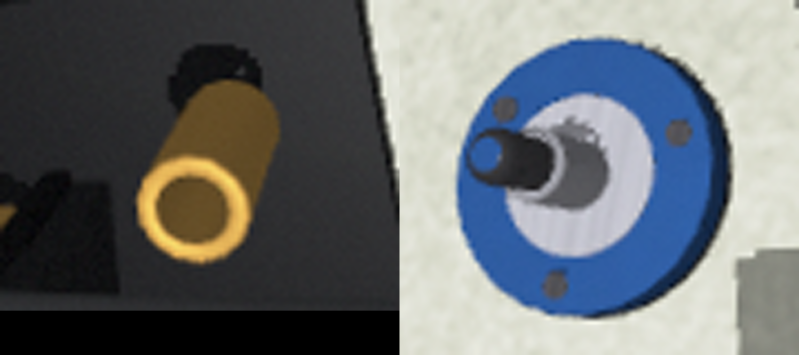

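```bash
python3 - <<'E'
from h import *
p,d,K,E=load("w1")
for n,uv,z in [("slide",(193.7,227.3),.075),("gauge face",(125.7,79.4),.018),("pilot top",(104.9,74.9),.078)]:print(n,fplane(uv,z,K,E).round(4))
for n in["top","scene"]:
    p,d,K,E=load(n);W=world(d,K,E);X,Y,Z=np.moveaxis(W,-1,0)
    for c in[(.622,.03),(.665,-.045)]:
        m=(np.hypot(X-c[0],Y-c[1])<.03)&(Z>.069)&(Z<.082);w=W[m][:,:2]*1000
        print(n,c,cv2.minEnclosingCircle(w.astype(np.float32)),w.mean(0).round(1))
E
```

```text
slide [0.6245 0.0309 0.075 ]
gauge face [ 0.4495 -0.0645  0.018 ]
pilot top [ 0.4497 -0.0647  0.078 ]
top (0.622, 0.03) ((620.968017578125, 30.365123748779297), 14.90575885772705) [620.9  30. ]
top (0.665, -0.045) ((663.6626586914062, -45.19960021972656), 15.379072189331055) [663.5 -44.9]
scene (0.622, 0.03) ((623.6702880859375, 28.628368377685547), 16.667205810546875) [624.4  29.6]
scene (0.665, -0.045) ((666.46337890625, -44.58842849731445), 15.916385650634766) [667.4 -45.9]
```

send_rows:
  rows:
    - [-14, -15, 0, 0, 0, 0]
    - [-14, -15, 0, 0, 0, 0]
    - [-13, -15, 0, 0, 0, 0]
    - [-13, -15, 0, 0, 0, 0]
    - [0, 0, 24, 0, 0, 0]
    - [0, 0, 24, 0, 0, 0]
    - [0, 0, 24, 0, 0, 0]
    - [0, 0, 24, 0, 0, 0]
    - [0, 0, 24, 0, 0, 0]
    - [0, 0, 20, 0, 0, 0]
    - [0, 0, 18, 0, 0, 0]
    - [0, 0, 14, 0, 0, 0]
    - [0, 0, 14, 0, 0, 0]
    - [0, 0, 0, 0, 0, 0]
  fingers: 0.3

```text
time_s: 4.45
tcp_pos: [0.6236, 0.0294, 0.0465]
ee_rot: [-0.0, 1.0, -0.0, -0.001]
ft_force: [0.1, 0.2, 0.3]
gripper_width: 0.0566
finger_force: 0.0
```

send_rows:
  rows:
    - [0, 0, 0, 0, 0, 0]
    - [0, 0, 0, 0, 0, 0]
    - [0, 0, 0, 0, 0, 0]
    - [0, 0, 0, 0, 0, 0]
  fingers: -1
  grip_force: 25

```text
time_s: 4.95
tcp_pos: [0.6244, 0.0294, 0.0478]
ee_rot: [0.0, 1.0, 0.0, 0.0]
ft_force: [0.4, -0.6, 1.6]
gripper_width: 0.0287
finger_force: 24.8
```

send_rows:
  rows:
    - [0, 0, -10, 0, 0, 0]
    - [0, 0, -20, 0, 0, 0]
    - [0, 0, -20, 0, 0, 0]
    - [0, 0, -20, 0, 0, 0]
    - [0, 0, -20, 0, 0, 0]
    - [0, 0, -10, 0, 0, 0]
    - [25, -14, 0, 0, 0, 0]
    - [30, -16, 0, 0, 0, 0]
    - [30, -16, 0, 0, 0, 0]
    - [30, -16, 0, 0, 0, 0]
    - [30, -16, 0, 0, 0, 0]
    - [30, -16, 0, 0, 0, 0]
    - [0, 0, 0, 0, 0, 0]
    - [0, 0, 0, 0, 0, 0]

```text
time_s: 6.7
tcp_pos: [0.4496, -0.0643, 0.1478]
ee_rot: [-0.0, 1.0, 0.0, 0.0]
ft_force: [0.4, 0.3, -2.0]
gripper_width: 0.0283
finger_force: 24.8
```

```bash
python3 - <<'E'
from h import *
from plant import bot
wshot("w2")
p=load("w2")[0]
q,d=bot.capture("scene");cv2.imwrite("pics/s2.png",q[:,:,::-1]);np.savez("s20.npz",p=q,d=d,**bot.get_calibration("scene"))
a=cv2.resize(p[::,:,::-1],(400,300),interpolation=cv2.INTER_AREA)
a=cv2.resize(p[100:340,170:330,::-1],None,fx=2.5,fy=2.5,interpolation=cv2.INTER_CUBIC)
b=cv2.resize(q[110:230,220:300,::-1],None,fx=5,fy=5,interpolation=cv2.INTER_CUBIC)
cv2.imwrite("pics/c2.png",np.hstack([a,b]))
E
```

```text
t 6.7 tcp [ 0.4496 -0.0643  0.1478] q [-1.e-04  1.e+00  2.e-04  3.e-04] F [ 0.35  0.3  -2.01] w 0.0283
```

View pics/c2.png

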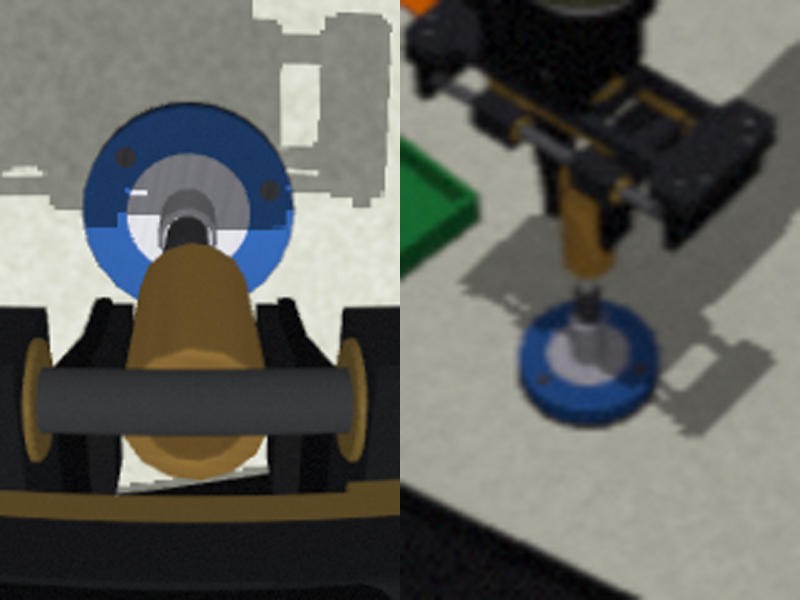

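Crop c2 shows the slide bottom near crop column 193 and the gauge base near column 189, so the gauge sits slightly to −y. I'll measure that offset properly.

```bash
python3 - <<'E'
from h import *
p,d,K,E=load("w2");h=cv2.cvtColor(p,cv2.COLOR_RGB2HSV).astype(int);H,S,V=h[...,0],h[...,1],h[...,2]
m=(H>100)&(H<125)&(S>130)&(V>40)
for r in [150,160,170,180,190]:
    c=np.where(m[r,190:310])[0]+190
    print(r,c.min(),c.max(),fplane((c.min()-.5,r),.018,K,E).round(4)[:2],fplane((c.max()+.5,r),.018,K,E).round(4)[:2])
c=max(cv2.findContours(m[:, :320].astype(np.uint8),0,1)[0],key=cv2.contourArea)[:,0]
c=c[(c[:,1]<212)];w=np.array([fplane(q,.018,K,E)[:2]*1000 for q in c])
w=w[np.argsort(w[:,1])]
hl=cv2.convexHull(w.astype(np.float32))[:,0]
from scipy.optimize import least_squares
f=lambda x,P:np.hypot(P[:,0]-x[0],P[:,1]-x[1])-42
hl=hl[hl[:,0]<460]
print("base circle",least_squares(f,[450,-64],args=(hl,),loss="soft_l1").x.round(2),len(hl))
b=(H>8)&(H<26)&(S>100)&(V>50)
for r in range(198,250,6):
    c=np.where(b[r,200:300])[0]+200
    if len(c):print(r,c.min(),c.max(),(c.min()+c.max())/2)
print("bottom centre if at tcp",fproj((.4496,-.0643,.106),K,E),"bottom near edge",fproj((.4346,-.0643,.106),K,E),"pilot near",fproj((.4495-.0075,-.0645,.078),K,E))
# scene
p,d,K,E=load("s2");h=cv2.cvtColor(p,cv2.COLOR_RGB2HSV).astype(int);H,S,V=h[...,0],h[...,1],h[...,2]
b=(H>8)&(H<26)&(S>100)&(V>40)
pr=lambda P:(lambda c:(K@c)[:2]/c[2])(E[:3,:3]@np.array(P)+E[:3,3])
for r in range(148,167,2):
    c=np.where(b[r,245:270])[0]+245
    if len(c):print(r,c.min(),c.max(),(c.min()+c.max())/2)
m=(H>100)&(H<125)&(S>100)&(V>40);c=np.argwhere(m[160:200,235:275])+[160,235];print("blue cols",c[:,1].min(),c[:,1].max(),"rows",c[:,0].min(),c[:,0].max())
print("pred slide axis",pr((.4496,-.0643,.105)),pr((.4496,-.0643,.14)),"gauge",pr((.4495,-.0645,.018)),pr((.4495,-.0645,.078)))
E
```

```text
150 220 270 [ 0.414  -0.0899] [ 0.414  -0.0414]
160 211 279 [ 0.4236 -0.0988] [ 0.4236 -0.0326]
170 206 284 [ 0.4334 -0.1039] [ 0.4333 -0.0275]
180 204 286 [ 0.4433 -0.1062] [ 0.4432 -0.0252]
190 205 285 [ 0.4534 -0.1056] [ 0.4533 -0.0259]
base circle [448.07 -66.04] 22
198 241 252 246.5
204 232 262 247.0
210 228 266 247.0
216 226 267 246.5
222 225 269 247.0
228 223 271 247.0
234 223 272 247.5
240 221 274 247.5
246 220 275 247.5
bottom centre if at tcp [246.11494858 217.60216031] bottom near edge [246.11741974 196.76347151] pilot near [245.97276753 195.80411074]
148 252 263 257.5
150 252 263 257.5
152 252 259 255.5
154 253 259 256.0
156 253 259 256.0
158 253 259 256.0
160 253 262 257.5
162 253 262 257.5
164 254 260 257.0
blue cols 244 270 rows 171 194
pred slide axis [256.9940441  161.86456232] [256.87221874 153.50261167] gauge [257.24385441 181.07341282] [257.05242111 168.01067282]
```

send_rows:
  rows:
    - [0, -0.9, 0, 0, 0, 0]
    - [0, -0.9, 0, 0, 0, 0]
    - [0, 0, 12, 0, 0, 0]
    - [0, 0, 12, 0, 0, 0]
    - [0, 0, 2, 0, 0, 0]
    - [0, 0, 2, 0, 0, 0]
    - [0, 0, 2, 0, 0, 0]
    - [0, 0, 0, 0, 0, 0]
  grip_force: 12

```text
time_s: 7.8
tcp_pos: [0.4492, -0.0664, 0.1176]
ee_rot: [0.0, 1.0, 0.0, 0.0]
ft_force: [-0.3, 0.8, -2.4]
gripper_width: 0.0285
finger_force: 11.9
```

send_rows:
  rows:
    - [0, 0, 3, 0, 0, 0]
    - [0, 0, 3, 0, 0, 0]
    - [0, 0, 3, 0, 0, 0]
    - [0, 0, 3, 0, 0, 0]
    - [0, 0, 3, 0, 0, 0]
    - [0, 0, 3, 0, 0, 0]
    - [0, 0, 1, 0, 0, 0]
    - [0, 0, 0, 0, 0, 0]

```text
time_s: 8.8
tcp_pos: [0.4492, -0.0664, 0.0985]
ee_rot: [0.0, 1.0, 0.0, 0.0]
ft_force: [-0.1, -0.9, -1.2]
gripper_width: 0.0291
finger_force: 11.9
```

```bash
python3 - <<'E'
from h import *
wshot("w3");p=load("w3")[0]
cv2.imwrite("pics/c3.png",cv2.resize(p[100:340,170:330,::-1],None,fx=2.5,fy=2.5,interpolation=cv2.INTER_CUBIC))
h=cv2.cvtColor(p,cv2.COLOR_RGB2HSV).astype(int);H,S,V=h[...,0],h[...,1],h[...,2]
m=(H>100)&(H<125)&(S>130)&(V>40);b=(H>8)&(H<26)&(S>100)&(V>50)
for r in range(120,240,8):
    c=np.where(m[r,180:310])[0]+180;e=np.where(b[r,200:300])[0]+200
    print(r,(c.min(),c.max()) if len(c) else "",(e.min(),e.max()) if len(e) else "")
E
```

```text
t 8.8 tcp [ 0.4492 -0.0664  0.0985] q [0. 1. 0. 0.] F [-0.05 -0.89 -1.21] w 0.0291
120  
128  
136  
144  
152 (np.int64(227), np.int64(268)) 
160 (np.int64(214), np.int64(279)) 
168 (np.int64(207), np.int64(286)) 
176 (np.int64(203), np.int64(291)) 
184 (np.int64(200), np.int64(294)) 
192 (np.int64(198), np.int64(296)) 
200 (np.int64(198), np.int64(296)) (np.int64(236), np.int64(257))
208 (np.int64(199), np.int64(295)) (np.int64(229), np.int64(265))
216 (np.int64(202), np.int64(292)) (np.int64(226), np.int64(268))
224 (np.int64(206), np.int64(272)) (np.int64(225), np.int64(269))
232  (np.int64(223), np.int64(272))
```

View pics/c3.png

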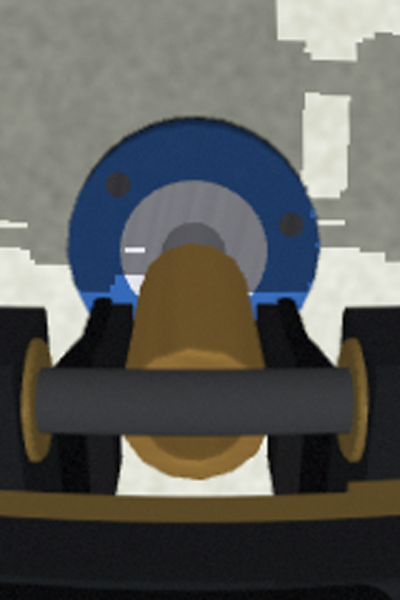

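Base and slide are now both centred on column 247, so y is aligned. Next I fit the base centre in x with a projected-circle model.

```bash
cat >> h.py <<'E'
def fitgauge(name):
    from scipy.optimize import least_squares
    p,d,K,E=load(name);h=cv2.cvtColor(p,cv2.COLOR_RGB2HSV).astype(int);H,S,V=h[...,0],h[...,1],h[...,2]
    m=(H>100)&(H<125)&(S>130)&(V>40);L=[]
    for r in range(145,215,3):
        c=np.where(m[r,180:310])[0]+180
        if len(c)>20:L+=[(c.min()-.5,r),(c.max()+.5,r)]
    w=np.array([fplane(q,.018,K,E)[:2]*1000 for q in L])
    s=least_squares(lambda x:np.hypot(w[:,0]-x[0],w[:,1]-x[1])-x[2],[450,-66,41.5],loss="soft_l1")
    print(name,"gauge x,y,r",s.x.round(2),"rms",np.sqrt(np.mean(s.fun**2)).round(2))
E
python3 - <<'E'
from h import *
fitgauge("w2");fitgauge("w3");p,d,K,E=load("w3");print(fproj((.4492-.015,-.0664,.0565),K,E))
E
```

```text
w2 gauge x,y,r [447.47 -65.86  40.9 ] rms 0.42
w3 gauge x,y,r [446.62 -65.92  40.71] rms 0.36
[246.16842598 196.83924685]
```

send_rows:
  rows:
    - [1, 0, 0, 0, 0, 0]
    - [0, 0, 1, 0, 0, 0]
    - [0, 0, 1, 0, 0, 0]
    - [0, 0, 1, 0, 0, 0]
    - [0, 0, 1, 0, 0, 0]
    - [0, 0, 0, 0, 0, 0]

```text
time_s: 9.6
tcp_pos: [0.4483, -0.0664, 0.0946]
ee_rot: [0.0, 1.0, 0.0, 0.0]
ft_force: [0.9, -0.6, -1.4]
gripper_width: 0.0284
finger_force: 11.9
```

send_rows:
  rows:
    - [0, 0, 0.7, 0, 0, 0]
    - [0, 0, 0.7, 0, 0, 0]
    - [0, 0, 0.6, 0, 0, 0]
    - [0, 0, 0, 0, 0, 0]

```text
time_s: 10.1
tcp_pos: [0.4492, -0.0666, 0.0938]
ee_rot: [0.0, 1.0, 0.0, 0.001]
ft_force: [-1.6, -0.2, 12.2]
gripper_width: 0.0288
finger_force: 12.0
```

It stops at the step: lower end about 51.6 mm, force about 14 N. The narrow bore seen earlier (about 0.63 of the outside) agrees with 19 mm, so this slide goes to the red tray.

send_rows:
  rows:
    - [0, 0, 0, 0, 0, 0]
    - [0, 0, -5, 0, 0, 0]
    - [0, 0, -15, 0, 0, 0]
    - [0, 0, -15, 0, 0, 0]
    - [0, 0, -12, 0, 0, 0]
    - [-4.5, 22, 0, 0, 0, 0]
    - [-4.5, 35, 0, 0, 0, 0]
    - [-4.5, 42, 0, 0, 0, 0]
    - [-4.5, 45, 0, 0, 0, 0]
    - [-4.5, 45, 0, 0, 0, 0]
    - [-4.5, 45, 0, 0, 0, 0]
    - [-4.5, 45, 0, 0, 0, 0]
    - [-4.5, 40, 0, 0, 0, 0]
    - [-4.5, 35, 0, 0, 0, 0]
    - [-4.5, 20, 0, 0, 0, 0]
    - [0, 0, 0, 0, 0, 0]
  grip_force: 20

```text
time_s: 12.1
tcp_pos: [0.4928, 0.3092, 0.1397]
ee_rot: [-0.001, 1.0, 0.0, -0.0]
ft_force: [0.0, -0.2, -1.5]
gripper_width: 0.0284
finger_force: 19.9
```

```bash
python3 - <<'E'
from h import *
wshot("w4");p=load("w4")[0]
cv2.imwrite("pics/w4.png",p[:,:,::-1])
E
```

```text
t 12.1 tcp [0.4928 0.3092 0.1397] q [-1.2e-03  1.0e+00  1.0e-04 -1.0e-04] F [ 0.03 -0.25 -1.55] w 0.0284
```

View pics/w4.png

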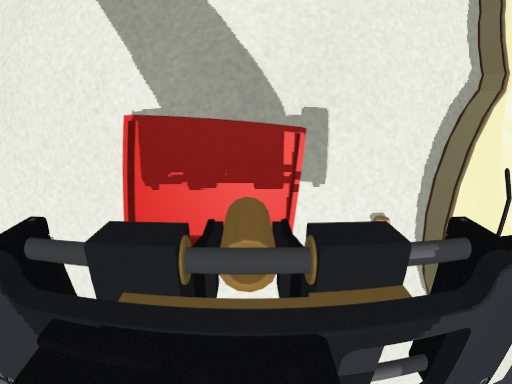

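The slide hangs upright at (247,230), over the right part of the red tray. Lowering it now.

send_rows:
  rows:
    - [0, 0, 10, 0, 0, 0]
    - [0, 0, 20, 0, 0, 0]
    - [0, 0, 20, 0, 0, 0]
    - [0, 0, 18, 0, 0, 0]
    - [0, 0, 12, 0, 0, 0]
    - [0, 0, 6, 0, 0, 0]
    - [0, 0, 2, 0, 0, 0]
    - [0, 0, 2, 0, 0, 0]
    - [0, 0, 1, 0, 0, 0]
    - [0, 0, 0, 0, 0, 0]
  grip_force: 10

```text
time_s: 13.4
tcp_pos: [0.4932, 0.3077, 0.0487]
ee_rot: [-0.0, 1.0, 0.0, 0.0]
ft_force: [0.2, 1.8, -1.8]
gripper_width: 0.0289
finger_force: 9.9
```

send_rows:
  rows:
    - [0, 0, 0.7, 0, 0, 0]
    - [0, 0, 0.7, 0, 0, 0]
    - [0, 0, 0, 0, 0, 0]

```text
time_s: 13.78
tcp_pos: [0.4933, 0.3077, 0.0477]
ee_rot: [0.0, 1.0, 0.0, 0.0]
ft_force: [-3.0, -1.7, 5.9]
gripper_width: 0.0288
finger_force: 9.9
```

send_rows:
  rows:
    - [0, 0, 0, 0, 0, 0]
    - [0, 0, 0, 0, 0, 0]
    - [0, 0, -8, 0, 0, 0]
    - [0, 0, -22, 0, 0, 0]
    - [0, 0, -30, 0, 0, 0]
    - [0, 0, -30, 0, 0, 0]
    - [0, 0, -20, 0, 0, 0]
  fingers: 0.3

```text
time_s: 14.65
tcp_pos: [0.4937, 0.3079, 0.1593]
ee_rot: [0.0, 1.0, 0.001, 0.001]
ft_force: [-0.2, -0.3, -0.6]
gripper_width: 0.0563
finger_force: 0.0
```

send_rows:
  rows:
    - [-14, -28, 0, 0, 0, 0]
    - [-18, -38, 0, 0, 0, 0]
    - [-20, -40, 0, 0, 0, 0]
    - [-20, -40, 0, 0, 0, 0]
    - [-20, -40, 0, 0, 0, 0]
    - [-20, -40, 0, 0, 0, 0]
    - [-20, -40, 0, 0, 0, 0]
    - [-18, -37, 0, 0, 0, 0]
    - [-15, -30, 0, 0, 0, 0]
    - [-8, -20, 0, 0, 0, 0]
    - [0, 0, 0, 0, 0, 0]
    - [0, 0, 0, 0, 0, 0]

```text
time_s: 16.15
tcp_pos: [0.6659, -0.0435, 0.1571]
ee_rot: [-0.001, 1.0, 0.001, -0.0]
ft_force: [-1.0, 0.6, 0.1]
gripper_width: 0.0565
finger_force: 0.0
```

```bash
python3 - <<'E'
from h import *
from plant import bot
wshot("w5");p,d,K,E=load("w5")
q,d=bot.capture("scene")
a=cv2.resize(p[130:290,160:340,::-1],(450,400),interpolation=cv2.INTER_CUBIC)
b=cv2.resize(q[210:310,300:400,::-1],(350,350),interpolation=cv2.INTER_CUBIC);b=np.pad(b,((0,50),(0,0),(0,0)))
cv2.imwrite("pics/c5.png",np.hstack([a,b]))
s=bot.sense()["tcp_pos"];print("rim centre if at tcp",fproj((s[0],s[1],.075),K,E),"near edge",fproj((s[0]-.015,s[1],.075),K,E))
E
```

```text
t 16.15 tcp [ 0.6659 -0.0435  0.1571] q [-8.e-04  1.e+00  6.e-04 -1.e-04] F [-1.03  0.58  0.15] w 0.0565
rim centre if at tcp [246.41799305 200.69337699] near edge [246.45478098 182.90192628]
```

View pics/c5.png

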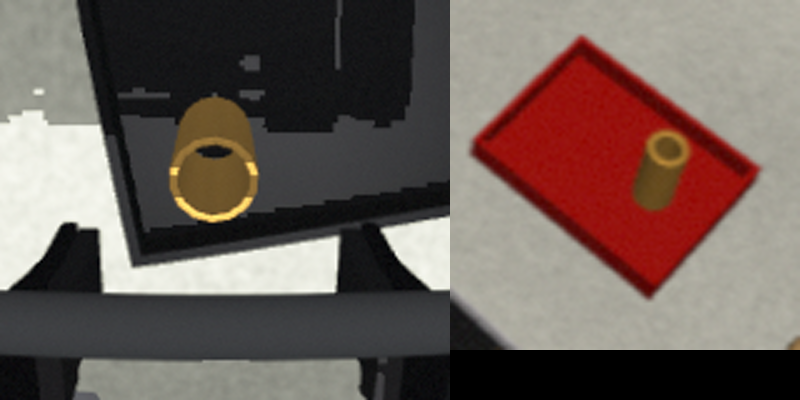

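Slide 1 stands in the red tray. Slide 2's rim centre is at crop (213,179), image (245.2,201.6), within 1 mm of the tool, and its wall is thin. I'll descend and grip.

send_rows:
  rows:
    - [-0.6, -0.7, 10, 0, 0, 0]
    - [0, 0, 22, 0, 0, 0]
    - [0, 0, 22, 0, 0, 0]
    - [0, 0, 22, 0, 0, 0]
    - [0, 0, 18, 0, 0, 0]
    - [0, 0, 12, 0, 0, 0]
    - [0, 0, 4, 0, 0, 0]
    - [0, 0, 0, 0, 0, 0]

```text
time_s: 17.25
tcp_pos: [0.667, -0.0461, 0.0474]
ee_rot: [0.0, 1.0, 0.0, 0.0]
ft_force: [-0.4, 0.2, -0.2]
gripper_width: 0.0565
finger_force: 0.0
```

send_rows:
  rows:
    - [0, 0, 0, 0, 0, 0]
    - [0, 0, 0, 0, 0, 0]
    - [0, 0, 0, 0, 0, 0]
    - [0, 0, 0, 0, 0, 0]
  fingers: -1
  grip_force: 20

```text
time_s: 17.75
tcp_pos: [0.6669, -0.0461, 0.0473]
ee_rot: [-0.0, 1.0, 0.0, 0.0]
ft_force: [-1.2, 0.2, 0.9]
gripper_width: 0.0287
finger_force: 20.0
```

send_rows:
  rows:
    - [0, 0, -10, 0, 0, 0]
    - [0, 0, -22, 0, 0, 0]
    - [0, 0, -26, 0, 0, 0]
    - [0, 0, -24, 0, 0, 0]
    - [0, 0, -18, 0, 0, 0]
    - [20, -2.5, 0, 0, 0, 0]
    - [28, -2.5, 0, 0, 0, 0]
    - [30, -2.5, 0, 0, 0, 0]
    - [32, -2.5, 0, 0, 0, 0]
    - [32, -2.5, 0, 0, 0, 0]
    - [30, -2.5, 0, 0, 0, 0]
    - [28, -2.5, 0, 0, 0, 0]
    - [19, -2.5, 0, 0, 0, 0]
    - [0, 0, 0, 0, 0, 0]
    - [0, 0, 0, 0, 0, 0]

```text
time_s: 19.62
tcp_pos: [0.4484, -0.066, 0.1475]
ee_rot: [-0.0, 1.0, 0.0, 0.0]
ft_force: [1.7, -0.2, -2.0]
gripper_width: 0.0287
finger_force: 20.0
```

```bash
cat >> h.py <<'E'
def brass(name,bz):
    p,d,K,E=load(name);h=cv2.cvtColor(p,cv2.COLOR_RGB2HSV).astype(int);H,S,V=h[...,0],h[...,1],h[...,2]
    b=(H>8)&(H<26)&(S>100)&(V>50)
    for r in range(194,232,3):
        e=np.where(b[r,200:300])[0]+200
        if len(e):print(r,e.min(),e.max(),end=" | ")
    print()
E
python3 - <<'E'
from h import *
from plant import bot
wshot("w6");fitgauge("w6");brass("w6",0)
p,d,K,E=load("w6");s=bot.sense()["tcp_pos"];print(fproj((s[0]-.015,s[1],s[2]-.042),K,E),fproj((s[0],s[1],s[2]-.042),K,E))
E
```

```text
t 19.62 tcp [ 0.4484 -0.066   0.1475] q [-1.e-04  1.e+00  1.e-04  4.e-04] F [ 1.68 -0.17 -2.03] w 0.0287
w6 gauge x,y,r [447.36 -65.85  40.97] rms 0.5
200 238 257 | 203 234 261 | 206 231 264 | 209 230 265 | 212 228 267 | 215 227 268 | 218 226 268 | 221 226 269 | 224 225 270 | 227 224 271 | 230 223 271 | 
[246.15630657 196.75611757] [246.15385036 217.56440209]
```

send_rows:
  rows:
    - [0.4, -0.7, 0, 0, 0, 0]
    - [0, 0, 10, 0, 0, 0]
    - [0, 0, 12, 0, 0, 0]
    - [0, 0, 5, 0, 0, 0]
    - [0, 0, 3, 0, 0, 0]
    - [0, 0, 3, 0, 0, 0]
    - [0, 0, 4, 0, 0, 0]
    - [0, 0, 4, 0, 0, 0]
    - [0, 0, 4, 0, 0, 0]
    - [0, 0, 4, 0, 0, 0]
    - [0, 0, 0, 0, 0, 0]
  grip_force: 10

```text
time_s: 21.05
tcp_pos: [0.4471, -0.0668, 0.0978]
ee_rot: [0.0, 1.0, 0.0, -0.0]
ft_force: [0.9, 0.2, -2.3]
gripper_width: 0.0289
finger_force: 10.0
```

```bash
python3 - <<'E'
from h import *
from plant import bot
wshot("w7");fitgauge("w7");brass("w7",0)
p,d,K,E=load("w7");s=bot.sense()["tcp_pos"];print(fproj((s[0]-.015,s[1],s[2]-.042),K,E),fproj((s[0],s[1],s[2]-.042),K,E))
E
```

```text
t 21.05 tcp [ 0.4471 -0.0668  0.0978] q [ 0.e+00  1.e+00  0.e+00 -3.e-04] F [ 0.94  0.23 -2.29] w 0.0289
w7 gauge x,y,r [446.43 -65.92  40.8 ] rms 0.39
200 238 258 | 203 234 261 | 206 231 265 | 209 229 266 | 212 228 267 | 215 227 268 | 218 226 268 | 221 226 269 | 224 225 270 | 227 224 271 | 230 223 272 | 
[246.13567997 197.03730651] [246.13657663 217.87494159]
```

send_rows:
  rows:
    - [0, 0, 1, 0, 0, 0]
    - [0, 0, 1, 0, 0, 0]
    - [0, 0, 1, 0, 0, 0]
    - [0, 0, 0.7, 0, 0, 0]
    - [0, 0, 0.7, 0, 0, 0]
    - [0, 0, 0, 0, 0, 0]

```text
time_s: 21.85
tcp_pos: [0.4473, -0.0668, 0.0937]
ee_rot: [0.0, 1.0, 0.0, -0.0]
ft_force: [0.6, 0.1, -1.7]
gripper_width: 0.0289
finger_force: 10.0
```

send_rows:
  rows:
    - [0, 0, 0.7, 0, 0, 0]
    - [0, 0, 0.7, 0, 0, 0]
    - [0, 0, 0.7, 0, 0, 0]
    - [0, 0, 0.7, 0, 0, 0]
    - [0, 0, 0, 0, 0, 0]

```text
time_s: 22.48
tcp_pos: [0.4473, -0.0668, 0.0908]
ee_rot: [0.0, 1.0, 0.0, -0.0]
ft_force: [0.2, 0.9, -2.4]
gripper_width: 0.0293
finger_force: 10.0
```

No contact at a lower-end height of 48.8 mm, so it is going over the 21 mm pin. Continuing down.

send_rows:
  rows:
    - [0, 0, 2, 0, 0, 0]
    - [0, 0, 2, 0, 0, 0]
    - [0, 0, 2, 0, 0, 0]
    - [0, 0, 2, 0, 0, 0]
    - [0, 0, 2, 0, 0, 0]
    - [0, 0, 0, 0, 0, 0]

```text
time_s: 23.22
tcp_pos: [0.4473, -0.0668, 0.0808]
ee_rot: [0.0, 1.0, 0.0, -0.0]
ft_force: [0.8, -0.6, -1.6]
gripper_width: 0.0291
finger_force: 10.0
```

send_rows:
  rows:
    - [0, 0, 3, 0, 0, 0]
    - [0, 0, 3, 0, 0, 0]
    - [0, 0, 3, 0, 0, 0]
    - [0, 0, 3, 0, 0, 0]
    - [0, 0, 3, 0, 0, 0]
    - [0, 0, 2, 0, 0, 0]
    - [0, 0, 1, 0, 0, 0]
    - [0, 0, 0, 0, 0, 0]

```text
time_s: 24.22
tcp_pos: [0.4473, -0.0668, 0.0629]
ee_rot: [0.0, 1.0, 0.0, -0.0]
ft_force: [-0.1, -0.4, -1.5]
gripper_width: 0.0285
finger_force: 10.0
```

send_rows:
  rows:
    - [0, 0, 1, 0, 0, 0]
    - [0, 0, 1, 0, 0, 0]
    - [0, 0, 0.7, 0, 0, 0]
    - [0, 0, 0, 0, 0, 0]
    - [0, 0, 0, 0, 0, 0]

```text
time_s: 24.85
tcp_pos: [0.4474, -0.0668, 0.0602]
ee_rot: [0.0, 1.0, 0.0, 0.0]
ft_force: [0.1, 0.1, -1.6]
gripper_width: 0.029
finger_force: 10.0
```

send_rows:
  rows:
    - [0, 0, 0.7, 0, 0, 0]
    - [0, 0, 0.7, 0, 0, 0]
    - [0, 0, 0, 0, 0, 0]

```text
time_s: 25.22
tcp_pos: [0.448, -0.0666, 0.0597]
ee_rot: [-0.0, 1.0, 0.0, 0.001]
ft_force: [-3.9, 0.3, 11.6]
gripper_width: 0.0285
finger_force: 10.0
```

Seated on the base: lower end at 18 mm, force about 13 N. This slide goes to the green tray.

send_rows:
  rows:
    - [0, 0, 0, 0, 0, 0]
    - [0, 0, -3, 0, 0, 0]
    - [0, 0, -12, 0, 0, 0]
    - [0, 0, -18, 0, 0, 0]
    - [0, 0, -20, 0, 0, 0]
    - [0, 0, -18, 0, 0, 0]
    - [0, 0, -12, 0, 0, 0]
    - [-1, -22, 0, 0, 0, 0]
    - [-1, -32, 0, 0, 0, 0]
    - [-1, -38, 0, 0, 0, 0]
    - [-1, -38, 0, 0, 0, 0]
    - [-1, -38, 0, 0, 0, 0]
    - [-1, -30, 0, 0, 0, 0]
    - [-1, -19, 0, 0, 0, 0]
    - [0, 0, 0, 0, 0, 0]
    - [0, 0, 0, 0, 0, 0]
  grip_force: 15

```text
time_s: 27.22
tcp_pos: [0.4544, -0.2828, 0.1417]
ee_rot: [-0.0, 1.0, 0.0, -0.0]
ft_force: [0.3, 0.3, -1.6]
gripper_width: 0.0287
finger_force: 15.0
```

send_rows:
  rows:
    - [0, 0, 10, 0, 0, 0]
    - [0, 0, 20, 0, 0, 0]
    - [0, 0, 20, 0, 0, 0]
    - [0, 0, 18, 0, 0, 0]
    - [0, 0, 12, 0, 0, 0]
    - [0, 0, 6, 0, 0, 0]
    - [0, 0, 2, 0, 0, 0]
    - [0, 0, 1, 0, 0, 0]
    - [0, 0, 1, 0, 0, 0]
    - [0, 0, 0, 0, 0, 0]
  grip_force: 10

```text
time_s: 28.48
tcp_pos: [0.4545, -0.2838, 0.052]
ee_rot: [0.0, 1.0, 0.0, 0.0]
ft_force: [0.3, -0.1, -2.2]
gripper_width: 0.0288
finger_force: 10.0
```

send_rows:
  rows:
    - [0, 0, 1, 0, 0, 0]
    - [0, 0, 1, 0, 0, 0]
    - [0, 0, 1, 0, 0, 0]
    - [0, 0, 0.7, 0, 0, 0]
    - [0, 0, 0, 0, 0, 0]

```text
time_s: 29.1
tcp_pos: [0.4543, -0.2838, 0.048]
ee_rot: [0.0, 1.0, 0.0, -0.0]
ft_force: [0.6, 0.1, -1.9]
gripper_width: 0.0289
finger_force: 10.0
```

send_rows:
  rows:
    - [0, 0, 0.7, 0, 0, 0]
    - [0, 0, 0.7, 0, 0, 0]
    - [0, 0, 0, 0, 0, 0]

```text
time_s: 29.48
tcp_pos: [0.4544, -0.2839, 0.0469]
ee_rot: [0.0, 1.0, 0.0, 0.0]
ft_force: [-2.5, 1.3, 2.9]
gripper_width: 0.0291
finger_force: 10.0
```

On the floor. Release, rise and check.

send_rows:
  rows:
    - [0, 0, 0, 0, 0, 0]
    - [0, 0, 0, 0, 0, 0]
    - [0, 0, 0, 0, 0, 0]
    - [0, 0, -8, 0, 0, 0]
    - [0, 0, -22, 0, 0, 0]
    - [0, 0, -30, 0, 0, 0]
    - [0, 0, -40, 0, 0, 0]
    - [0, 0, -40, 0, 0, 0]
    - [30, 40, -10, 0, 0, 0]
    - [0, 50, 0, 0, 0, 0]
    - [0, 50, 0, 0, 0, 0]
    - [0, 20, 0, 0, 0, 0]
    - [0, 0, 0, 0, 0, 0]
    - [0, 0, 0, 0, 0, 0]
  fingers: 0.3

```text
time_s: 31.22
tcp_pos: [0.4243, -0.1249, 0.197]
ee_rot: [0.001, 1.0, -0.0, 0.0]
ft_force: [0.1, -0.5, -0.4]
gripper_width: 0.0564
finger_force: 0.0
```

```bash
python3 - <<'E'
from h import *
from plant import bot
q,d=bot.capture("scene");cv2.imwrite("pics/final.png",q[:,:,::-1]);print(bot.sense()["time_s"])
E
```

```text
31.275
```

View pics/final.png

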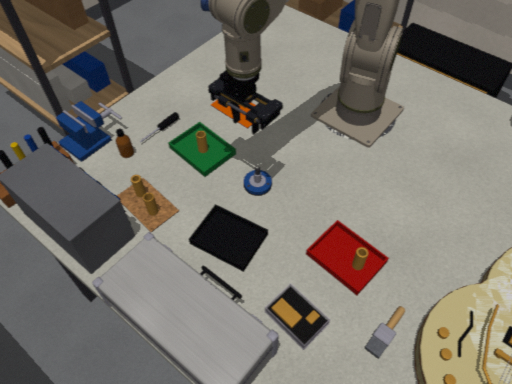

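The final picture shows slides standing in the green tray (202,141) and the red tray (361,259). The cork-pad slides and everything else are untouched.

```bash
python3 -c "
from plant import bot
print(bot.close_job())"
```

```text
the job is handed in; nothing more can be done
None
```

Job handed in at about 31 s: the first slide stopped on the gauge's step and stands in the red tray, the second went down onto the base and stands in the green tray, and the cork-pad slides and everything else were left alone; the hand-in gave no verdict.

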